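# Ratchet the clamp of the blue circuit board tight

## Robot

A 6-joint arm with a two-finger parallel gripper is mounted at the origin on the work surface. World frame = base frame: x ahead of the robot, y to its left, z up, the work surface at z = 0. Lengths are in m, angles in degrees, forces in N, time in s.
With the tool pointing down it reaches from about 0.325 to 0.85 m from the base axis. Payload 4.4 kg.
Tool frame: the origin (TCP) lies on the mounting face of the last link; the fingertips stand 199 mm ahead of it and the grasp point (between the pads) lies manip.grip_depth ahead of it (manip.grip_depth is the distance from the TCP to the grasp point, in m); y points along the fingers, z is the direction in which the jaws open and shut, and the axes are right-handed (so a half turn about y gives the same grasp; the last joint's range is limited). The gripper opens to 94 mm and grips with 3 to 60 N. Pads are 16 mm wide; open, the fingers measure 119 mm over their backs; the gripper's body (75 mm by 177 mm) begins 78 mm behind the grasp point.
Start: joints at [-76.289, 11.837, 88.321, -0, 79.842, -8.623], TCP at [0.218, -0.532, 0.405] pointing down, gripper open.
Joint ranges: [-156.59, 156.59], [-49.26, 127.26], [12.9, 141.05], [-63.56, 243.56], [4.71, 150.69], [-161.64, 161.64]. Speed limits (degrees/s): [159.86, 159.86, 180, 180, 180, 180].

## Interface

Orientations are given as [roll, pitch, yaw] about the fixed x, y, z axes, in that order (R = Rz(yaw) Ry(pitch) Rx(roll)).
In Python, from workcell import manip gives the robot as it stands. The module is installed in compiled form; this text tells all that it offers.
- The arm moves only by the tool servo_tool, never from a script. Its argument "motion" is a list of rows, each an object with "offset": the shift along the tool's x, y, z in m, a list of three; "turn": the turn about the tool's y in rad. In form: [{"offset": [x, y, z], "turn": turn}, ...]. A call has 1 to 20 rows; each row is the pose to reach, as a shift and turn from the pose commanded when the call began, along the tool's axes at that moment; what a row does not reach only later rows make up. A row lasts 1/12 s, in which the tool goes at most 41.7 mm and 7.16 degrees, less where a joint would pass 70% of its speed; a pose out of reach is approached as far as the arm can. A call with a gripper value outside its range is refused whole. "grip" is the closure, from -1 (fully open) to 1 (shut), set as the call begins (left out, the last holds). The fingers move at their own pace and stop on an object; the grip force is fixed at half the most. Time passes only in rows, so rows that repeat a pose let the fingers close. It gives the time, the measured TCP pose, the force and the opening at its end, in the units of the state.
- manip.observe(): the state, without advancing time (a new reading comes with each control period).
- manip.camera(name): name is "side" or "top"; returns the picture (400x640x3 uint8, blue, green, red); there is no depth.
- manip.get_calibration(name): a dict with "K" (3x3 intrinsics, pixels), "eye" and "attitude" of the camera in the world. Camera axes: x right, y up, looking along -z (the intrinsics and any distortion apply to the point x, -y, -z); pixel columns grow to the right and rows downward; lengths in m; the calibration is good to about 2 mm. A picture is of the moment at which its call begins. get_calibration takes no time and is no camera call.
- manip.sign_off(): hands the job in, once; it reports no verdict.
Trained networks look in the newest picture that a camera, given by its name, has taken for a name from the list of things; names that differ only in an ending like _2 or _b are one class to them, and where a whole thing is asked for, a point or a joint stands for the part that bears it (a point fixed in the world has none). Each returns a list of dicts, best first, with "p" (0 to 1); they miss things now and then, are a little off and sometimes report something else, mostly with a low value. They report only what shows in the picture. A call takes as long as a camera call.
- manip.silhouettes(camera, thing): "pixels" (400x640 bool, what is visible of it) and "bbox" ([left, top, width, height] as shares, 0 to 1, of the picture: columns of its width, rows of its height, round what is visible of it).
- manip.landmark_of(camera, thing): "xy" ([column, row] as shares, 0 to 1, of the picture: columns of its width, rows of its height: a listed point, or the origin of a listed thing).
The state is a dict: "time": time; "joint_positions": joint angles; "qvel": joint speeds; "tau": joint torques, N m; "ee_pos": TCP position; "orientation": TCP orientation; "force": force on the tool from outside, world axes, zero at the start; "ft_torque": the same for the moment, N m; "finger_gap": opening from 0.0 (shut) to 1.0 (fully open).
Only numpy, scipy, OpenCV 4.12 (cv2) and the standard library are available. Lean on these libraries where they do the work, as an engineer would, in place of code of your own. Each camera call takes 0.05 s, during which the arm holds its last target. There are 200 camera calls.

## Task

Two board clamps stand on the repair bench. Tighten the one that carries the blue circuit board: work its red-knobbed ratchet handle back and forth between the two posts, clockwise swings turning the bolt, until the bolt is fully home and the jaw is up against the board, then let go. Leave the handle of the other clamp, with the green board, where it is.

Things in the scene. Friction and masses are not known exactly. Their poses are not given: they have to be found in the camera images.
- clamp_blue: Grey clamp fixed to the bench, 250 x 150 mm, with a blue circuit board 105 x 150 mm. Origin: on the vertical bolt axis at bench height; z up; the board's centre is 140 mm to +x. The ratchet handle, a level steel bar 43-53 mm high, points to -x, roughly at the robot, and swings about the bolt axis 0.6 rad to either side of -x, where two posts (60 mm high, 70 mm from the axis) block it.
- bolt_blue (a joint): Turn of its bolt, rad, clockwise from above; starts at 0-0.9, stops hard at 3.0 (home, jaw with orange strip at the board; 5 mm of gap per rad). Only the ratchet drives it: clockwise handle swings turn it along once the pawl catches (play up to 0.35 rad), counter-clockwise ones do not. A full 1.2 rad swing gives 0.85-1.2 rad for about 2.5 N at the knob. It stays as left; once home the handle stops dead.
- grip_blue (a point): Middle of the upright red knob on the end of that ratchet handle: a cylinder 24 mm in diameter, from 57 to 112 mm above the bench, 120 mm from the bolt axis; this point is 85 mm up. The knob is fixed to the handle, which starts anywhere in its swing. Nothing else within the swing is higher than 60 mm.
- grip_green (a point): The same knob on the other, identical clamp, which carries a green circuit board and must be left alone. This point too is in the middle of the knob, 85 mm above the bench.

How it is judged:
By the outcome, as a careful person would: the job done as asked, in the order asked, and still so for the second after the job is handed in, with the robot touching nothing.
It also fails if it takes over 48 s, if anything falls off the work surface, if the arm or the gripper's body presses on something with over 40 N, if the wrist force passes 120 N, or if a joint passes its speed limit or range.

## Working session

There is one attempt and no reset: what is moved stays moved. The work goes in short steps, Python scripts to look and compute and a tool call to move; the robot and the scene stay as the last step left them, time stands still between calls to the robot, and variables do not carry over. Pictures are saved under pics/ and viewed, about 8 in all and at most 12, crops included, and the job is handed in when it is done.

Besides the shell and the picture viewer there is one more tool, called after "Request:" in YAML: its name, and indented under it one key for each argument. servo_tool: Moves the arm, as the interface text tells. Its arguments: {"type":"object","properties":{"motion":{"type":"array"},"grip":{"type":"number"}},"required":["motion"]}

```bash
mkdir -p pics
cat > h.py <<'E'
from workcell import manip
import numpy as np, cv2
from scipy.spatial.transform import Rotation as Ro
def att(a):
    a=np.array(a,float)
    if a.shape==(3,3): return a
    if a.size==4: return Ro.from_quat(a).as_matrix()
    return Ro.from_euler('xyz',a,degrees=True).as_matrix()
def ray(cam,xy):
    c=manip.get_calibration(cam);K=np.array(c['K']);R=att(c['attitude'])
    p=np.array([xy[0]*640,xy[1]*400,1]);d=np.linalg.inv(K)@p
    return np.array(c['eye']),R@np.array([d[0],-d[1],-d[2]])
def at_z(cam,xy,z):
    e,d=ray(cam,xy);return e+d*(z-e[2])/d[2]
def tri(xa,xb):
    A=np.zeros((3,3));b=np.zeros(3)
    for c,x in(('top',xa),('side',xb)):
        e,d=ray(c,x);d/=np.linalg.norm(d);P=np.eye(3)-np.outer(d,d);A+=P;b+=P@e
    return np.linalg.solve(A,b)
E
python3 - <<'E'
from h import *
np.set_printoptions(precision=4,suppress=True)
print(manip.observe(),manip.grip_depth)
ims=[]
for c in('top','side'):
    print(manip.get_calibration(c))
    ims.append(manip.camera(c));cv2.imwrite(f'pics/{c}0.png',ims[-1])
    for t,z in(('grip_blue',.085),('grip_green',.085),('clamp_blue',0)):
        for r in manip.landmark_of(c,t)[:3]:
            print(c,t,round(r['p'],2),np.array(r['xy'])*[640,400],at_z(c,r['xy'],z))
E
```

```text
{'time': 0.0, 'joint_positions': array([-76.2873,  11.8832,  88.4033,  -0.0009,  79.8417,  -8.6231]), 'qvel': array([-0.0642,  0.0103,  0.0277,  0.0848, -0.0004,  0.0222]), 'tau': array([  0.0026, -37.0866, -28.1415,   0.0701,   0.0361,  -0.0002]), 'ee_pos': array([ 0.2184, -0.5315,  0.4035]), 'orientation': array([ -90.1269,    0.0183, -157.6641]), 'force': array([ 0.6811, -0.6696, -0.5284]), 'ft_torque': array([ 0.0427,  0.0114, -0.0361]), 'finger_gap': 1.0018367214403008} 0.1804
{'K': array([[466.6478,   0.    , 313.2452],
       [  0.    , 466.6478, 200.9971],
       [  0.    ,   0.    ,   1.    ]]), 'eye': array([ 0.4396, -0.0412,  1.1399]), 'attitude': array([  5.8211,  -1.0157, -88.7807])}
top grip_blue 0.59 [364.608 217.08 ] [ 0.5135 -0.1749  0.085 ]
top clamp_blue 0.82 [373.12 175.68] [ 0.6226 -0.2058  0.    ]
{'K': array([[376.6044,   0.    , 324.5965],
       [  0.    , 376.6044, 200.8597],
       [  0.    ,   0.    ,   1.    ]]), 'eye': array([ 0.3008, -0.5384,  0.4884]), 'attitude': array([ 53.6905,  -0.7062, -26.7439])}
side grip_blue 0.74 [340.928 249.   ] [ 0.5186 -0.1732  0.085 ]
side grip_green 0.83 [238.784 137.2  ] [0.4848 0.2611 0.085 ]
side clamp_blue 0.62 [402.176 277.68 ] [ 0.6251 -0.2048  0.    ]
```

View pics/top0.png

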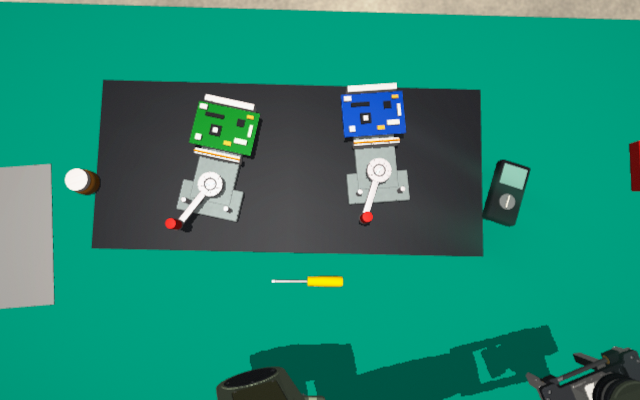

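View pics/side0.png

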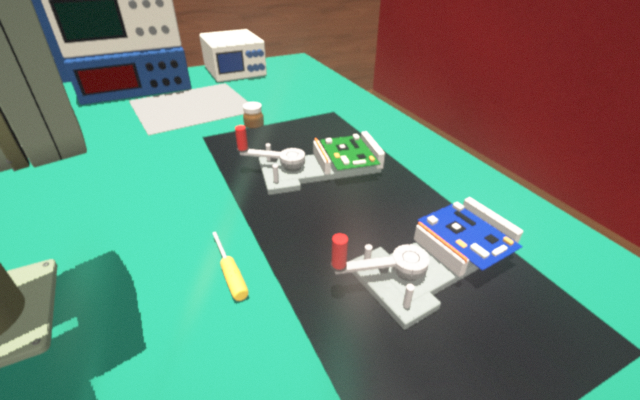

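The top picture shows the blue clamp at right: pivot about (378,170), knob (367,217), posts (360,193) and (403,189). The green clamp is at left with its knob at (172,224). The side view agrees, with the blue knob at (340,252) and the green one at (241,138).

Run:
```python
from h import *
np.set_printoptions(precision=4,suppress=True)
S=np.array([640,400.])
def t(a,b): return tri(np.array(a)/S,np.array(b)/S)
print('knob',t((364.6,217.1),(340.9,249)))
print('disc tri',t((378.5,170),(411,258)))
print('posts top z=.06',at_z('top',np.array((360,192.5))/S,.06),at_z('top',np.array((403,188.5))/S,.06), at_z('side',np.array((369,247))/S,.06),at_z('side',np.array((409,288))/S,.06))
for z in(.04,.06): print('board',at_z('top',np.array((373.5,115))/S,z))
# red knob & green via colour
for c in('top','side'):
    m=manip.camera(c).astype(int); r=(m[...,2]>130)&(m[...,1]<60)&(m[...,0]<60)
    n,l,st,ce=cv2.connectedComponentsWithStats(r.astype('uint8'))
    print(c,[(st[i].tolist(),ce[i].round(1).tolist()) for i in range(1,n) if 30<st[i,4]<1500])
```

```text
knob [ 0.515  -0.1753  0.088 ]
disc tri [ 0.6287 -0.2113  0.0515]
posts top z=.06 [ 0.5725 -0.1667  0.06  ] [ 0.5843 -0.2674  0.06  ] [ 0.5761 -0.1667  0.06  ] [ 0.5823 -0.2666  0.06  ]
board [ 0.7647 -0.1997  0.04  ]
board [ 0.7588 -0.1968  0.06  ]
top [([362, 212, 11, 10, 34], [367.8, 216.8]), ([165, 218, 11, 11, 47], [169.4, 223.2])]
side []
```

Run:
```python
import cv2
t=cv2.imread('pics/top0.png')[70:240,310:440];s=cv2.imread('pics/side0.png')[190:330,310:530]
a=cv2.resize(t,None,fx=3,fy=3,interpolation=2);b=cv2.resize(s,(409,260),interpolation=2)
b=cv2.copyMakeBorder(b,0,a.shape[0]-260,0,0,0)
cv2.imwrite('pics/c0.png',cv2.hconcat([a,b]))
```

```text
(no output)
```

View pics/c0.png

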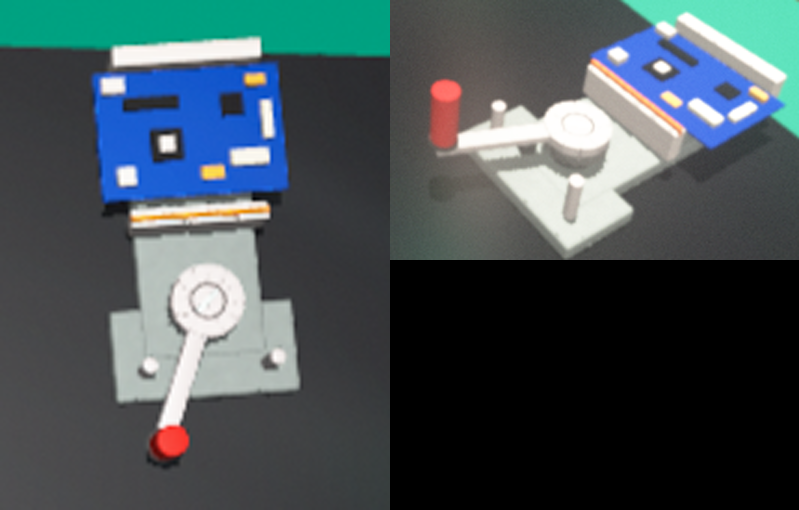

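Request:
servo_tool:
  motion:
    - {"offset":[-0.03,0,-0.016],"turn":0.06}
    - {"offset":[-0.065,0,-0.034],"turn":0.15}
    - {"offset":[-0.1,0,-0.053],"turn":0.24}
    - {"offset":[-0.135,0,-0.071],"turn":0.33}
    - {"offset":[-0.17,0,-0.09],"turn":0.42}
    - {"offset":[-0.205,0,-0.108],"turn":0.5}
    - {"offset":[-0.24,0,-0.126],"turn":0.58}
    - {"offset":[-0.275,0,-0.145],"turn":0.65}
    - {"offset":[-0.31,0,-0.163],"turn":0.7}
    - {"offset":[-0.345,0,-0.182],"turn":0.704}
    - {"offset":[-0.38,0,-0.2],"turn":0.704}
    - {"offset":[-0.4105,0,-0.216],"turn":0.704}
    - {"offset":[-0.4105,0,-0.216],"turn":0.704}
    - {"offset":[-0.4105,0,-0.216],"turn":0.704}
    - {"offset":[-0.4105,0,-0.216],"turn":0.704}
  grip: -0.1

```text
time: 1.75
ee_pos: [0.5159, -0.1762, 0.4045]
orientation: [-90.0, -0.0, 162.0]
force: [-0.2, -0.2, 0.8]
finger_gap: 0.549
```

Run:
```python
from h import *
np.set_printoptions(precision=4,suppress=True)
o=manip.observe();print({k:o[k] for k in('time','joint_positions','ee_pos','orientation','force','finger_gap')})
cv2.imwrite('pics/s1.png',manip.camera('side'))
for r in manip.landmark_of('side','grip_blue')[:2]: print(r['p'],at_z('side',r['xy'],.085))
```

```text
{'time': 1.75, 'joint_positions': array([-27.9415,   8.2381,  92.5347,  -0.0397,  79.2476,  80.0343]), 'ee_pos': array([ 0.5159, -0.1762,  0.4045]), 'orientation': array([-89.9651,  -0.0269, 162.0316]), 'force': array([-0.1962, -0.2279,  0.8431]), 'finger_gap': 0.5486837390426929}
0.87 [ 0.5124 -0.1785  0.085 ]
```

View pics/s1.png

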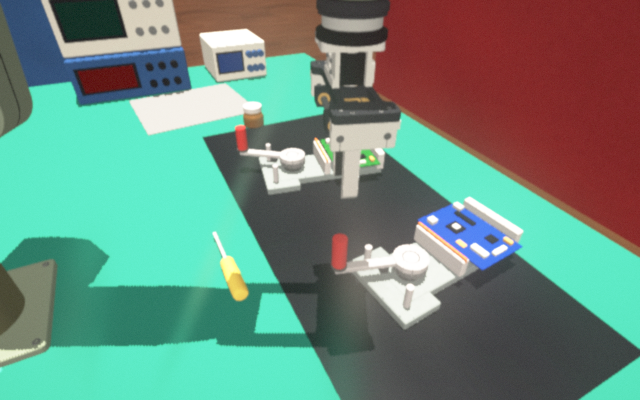

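The gripper hangs straight above the blue knob (fingertip at (348,195), knob at (340,250)). I'll descend around it.

Request:
servo_tool:
  motion:
    - {"offset":[0,0.025,0],"turn":0}
    - {"offset":[0,0.055,0],"turn":0}
    - {"offset":[0,0.085,0],"turn":0}
    - {"offset":[0,0.115,0],"turn":0}
    - {"offset":[0,0.135,0],"turn":0}
    - {"offset":[0,0.14,0],"turn":0}
    - {"offset":[0,0.14,0],"turn":0}

```text
time: 2.43
ee_pos: [0.5147, -0.1769, 0.2629]
orientation: [-90.0, -0.2, 161.9]
force: [-0.7, -0.1, -1.1]
finger_gap: 0.55
```

Request:
servo_tool:
  motion:
    - {"offset":[0,0,0],"turn":0}
    - {"offset":[0,0,0],"turn":0}
    - {"offset":[0,0,0],"turn":0}
    - {"offset":[0,0,0],"turn":0}
  grip: 0.36

```text
time: 2.77
ee_pos: [0.5167, -0.1765, 0.2664]
orientation: [-90.0, 0.2, 162.0]
force: [0.1, -0.2, -0.0]
finger_gap: 0.33
```

Run:
```python
from h import *
t=manip.camera('top');s=manip.camera('side')
a=cv2.resize(t[130:250,300:440],None,fx=2.8,fy=2.8,interpolation=2);b=cv2.resize(s[170:320,290:440],(336,336),interpolation=2)
cv2.imwrite('pics/c2.png',cv2.hconcat([a,b]))
```

```text
(no output)
```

View pics/c2.png

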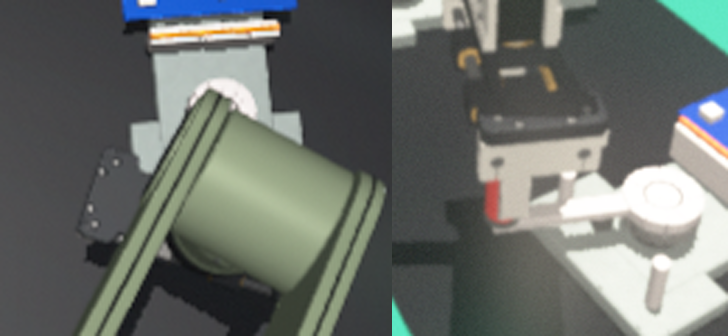

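The knob sits between the fingers (red just left of the finger in the right-hand crop, at (492,200)). I'll swing counter-clockwise first.

Request:
servo_tool:
  motion:
    - {"offset":[0.001,0,0.012],"turn":-0.1}
    - {"offset":[-0.0005,0,0.0238],"turn":-0.2}
    - {"offset":[-0.0035,0,0.0355],"turn":-0.3}
    - {"offset":[-0.0075,0,0.0467],"turn":-0.4}
    - {"offset":[-0.0127,0,0.0575],"turn":-0.5}
    - {"offset":[-0.019,0,0.0678],"turn":-0.6}
    - {"offset":[-0.0262,0,0.0773],"turn":-0.7}
    - {"offset":[-0.0344,0,0.0861],"turn":-0.8}
    - {"offset":[-0.0434,0,0.094],"turn":-0.9}
    - {"offset":[-0.0492,0,0.0983],"turn":-0.96}
    - {"offset":[-0.0492,0,0.0983],"turn":-0.96}

```text
time: 3.78
ee_pos: [0.5332, -0.2859, 0.2652]
orientation: [-89.9, 0.0, -143.0]
force: [-0.1, -0.7, -0.1]
finger_gap: 0.319
```

Run:
```python
from h import *
t=manip.camera('top');s=manip.camera('side')
a=cv2.resize(t[130:250,300:440],None,fx=2.8,fy=2.8,interpolation=2);b=cv2.resize(s[190:340,310:460],(336,336),interpolation=2)
cv2.imwrite('pics/c3.png',cv2.hconcat([a,b]));o=manip.observe();print(o['force'],o['joint_positions'],o['ee_pos'])
```

```text
[ 0.14882228 -0.53140087 -0.80426787] [-3.63390244e+01  2.35547001e+01  9.08906813e+01  3.22503316e-03
  6.55555212e+01  1.67563230e+01] [ 0.53254524 -0.28473204  0.26474214]
```

View pics/c3.png

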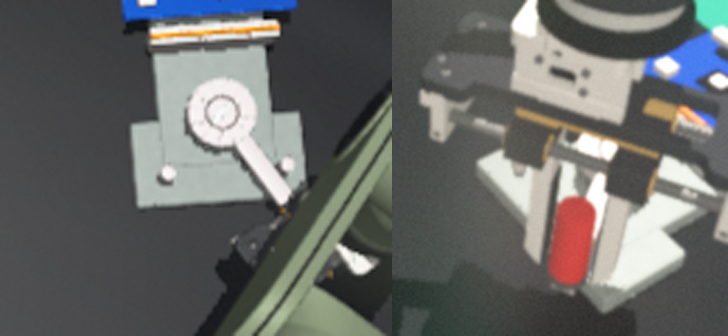

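Near the right-hand post now, with the knob at (573,240) held loosely between the fingers and almost no force. Next is the first clockwise swing.

Request:
servo_tool:
  motion:
    - {"offset":[-0.0006,0,-0.012],"turn":0.1}
    - {"offset":[-0.0024,0,-0.0238],"turn":0.2}
    - {"offset":[-0.0054,0,-0.0355],"turn":0.3}
    - {"offset":[-0.0095,0,-0.0467],"turn":0.4}
    - {"offset":[-0.0147,0,-0.0575],"turn":0.5}
    - {"offset":[-0.021,0,-0.0678],"turn":0.6}
    - {"offset":[-0.0282,0,-0.0773],"turn":0.7}
    - {"offset":[-0.0364,0,-0.0861],"turn":0.8}
    - {"offset":[-0.0454,0,-0.094],"turn":0.9}
    - {"offset":[-0.0552,0,-0.101],"turn":1.0}
    - {"offset":[-0.0656,0,-0.1069],"turn":1.1}
    - {"offset":[-0.071,0,-0.1095],"turn":1.15}

```text
time: 4.88
ee_pos: [0.5227, -0.1533, 0.2648]
orientation: [-89.9, -0.1, 150.9]
force: [-2.1, -1.3, 1.3]
finger_gap: 0.318
```

Request:
servo_tool:
  motion:
    - {"offset":[0,0,0],"turn":0}

```text
time: 4.97
ee_pos: [0.5229, -0.1532, 0.2647]
orientation: [-90.0, -0.1, 151.1]
force: [-0.9, -0.0, 0.6]
finger_gap: 0.323
```

Request:
servo_tool:
  motion:
    - {"offset":[0,0,-0.002],"turn":0.016}
    - {"offset":[0,0,-0.004],"turn":0.033}
    - {"offset":[0,0,-0.004],"turn":0.033}

```text
time: 5.22
ee_pos: [0.5249, -0.151, 0.2645]
orientation: [-90.0, -0.1, 149.2]
force: [-1.0, -1.6, 0.3]
finger_gap: 0.318
```

Request:
servo_tool:
  motion:
    - {"offset":[0,0,-0.002],"turn":0.016}
    - {"offset":[-0.0001,0,-0.004],"turn":0.033}
    - {"offset":[-0.0001,0,-0.004],"turn":0.033}

```text
time: 5.47
ee_pos: [0.5263, -0.1496, 0.2643]
orientation: [-89.6, -0.1, 147.3]
force: [-8.2, -8.8, 1.0]
finger_gap: 0.322
```

Run:
```python
from h import *
t=manip.camera('top');s=manip.camera('side')
a=cv2.resize(t[70:250,300:440],None,fx=2.8,fy=2.8,interpolation=2);b=cv2.resize(s[190:340,310:460],(336,504),interpolation=2)
cv2.imwrite('pics/c4.png',cv2.hconcat([a,b]))
```

```text
(no output)
```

View pics/c4.png

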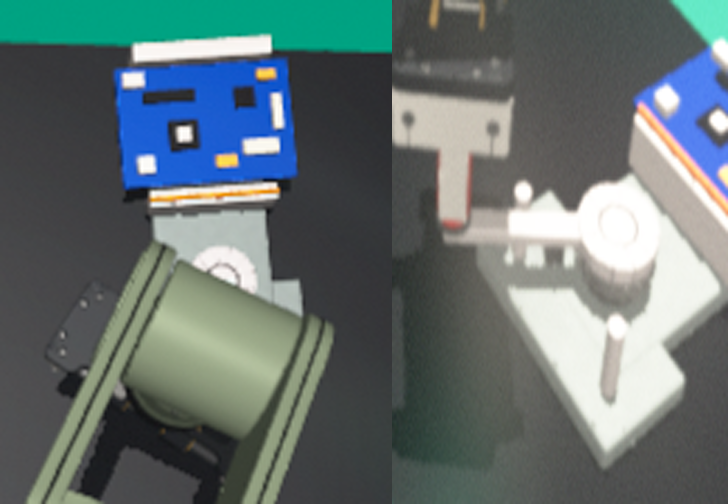

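The handle is against the left post (12 N). One stroke is done and the jaw gap has shrunk. Back counter-clockwise, then clockwise again.

Request:
servo_tool:
  motion:
    - {"offset":[-0.0006,0,0.012],"turn":-0.1}
    - {"offset":[-0.0024,0,0.0238],"turn":-0.2}
    - {"offset":[-0.0054,0,0.0355],"turn":-0.3}
    - {"offset":[-0.0095,0,0.0467],"turn":-0.4}
    - {"offset":[-0.0147,0,0.0575],"turn":-0.5}
    - {"offset":[-0.021,0,0.0678],"turn":-0.6}
    - {"offset":[-0.0282,0,0.0773],"turn":-0.7}
    - {"offset":[-0.0364,0,0.0861],"turn":-0.8}
    - {"offset":[-0.0454,0,0.094],"turn":-0.9}
    - {"offset":[-0.0552,0,0.101],"turn":-1.0}
    - {"offset":[-0.0656,0,0.1069],"turn":-1.1}
    - {"offset":[-0.0765,0,0.1118],"turn":-1.2}
    - {"offset":[-0.0811,0,0.1135],"turn":-1.24}
    - {"offset":[-0.0811,0,0.1135],"turn":-1.24}

```text
time: 6.73
ee_pos: [0.5352, -0.2881, 0.2648]
orientation: [-89.9, 0.1, -141.7]
force: [-0.0, -0.6, 0.5]
finger_gap: 0.316
```

Request:
servo_tool:
  motion:
    - {"offset":[-0.0006,0,-0.012],"turn":0.1}
    - {"offset":[-0.0024,0,-0.0238],"turn":0.2}
    - {"offset":[-0.0054,0,-0.0355],"turn":0.3}
    - {"offset":[-0.0095,0,-0.0467],"turn":0.4}
    - {"offset":[-0.0147,0,-0.0575],"turn":0.5}
    - {"offset":[-0.021,0,-0.0678],"turn":0.6}
    - {"offset":[-0.0282,0,-0.0773],"turn":0.7}
    - {"offset":[-0.0364,0,-0.0861],"turn":0.8}
    - {"offset":[-0.0454,0,-0.094],"turn":0.9}
    - {"offset":[-0.0552,0,-0.101],"turn":1.0}
    - {"offset":[-0.0656,0,-0.1069],"turn":1.1}
    - {"offset":[-0.0765,0,-0.1118],"turn":1.2}
    - {"offset":[-0.0805,0,-0.113],"turn":1.235}
    - {"offset":[-0.0805,0,-0.113],"turn":1.235}

```text
time: 7.9
ee_pos: [0.5262, -0.1495, 0.2646]
orientation: [-89.6, -0.1, 147.6]
force: [-7.2, -7.6, 3.1]
finger_gap: 0.319
```

Request:
servo_tool:
  motion:
    - {"offset":[-0.0006,0,0.012],"turn":-0.1}
    - {"offset":[-0.0024,0,0.0238],"turn":-0.2}
    - {"offset":[-0.0054,0,0.0355],"turn":-0.3}
    - {"offset":[-0.0095,0,0.0467],"turn":-0.4}
    - {"offset":[-0.0147,0,0.0575],"turn":-0.5}
    - {"offset":[-0.021,0,0.0678],"turn":-0.6}
    - {"offset":[-0.0282,0,0.0773],"turn":-0.7}
    - {"offset":[-0.0364,0,0.0861],"turn":-0.8}
    - {"offset":[-0.0454,0,0.094],"turn":-0.9}
    - {"offset":[-0.0552,0,0.101],"turn":-1.0}
    - {"offset":[-0.0656,0,0.1069],"turn":-1.1}
    - {"offset":[-0.0765,0,0.1118],"turn":-1.2}
    - {"offset":[-0.0811,0,0.1135],"turn":-1.24}
    - {"offset":[-0.0811,0,0.1135],"turn":-1.24}

```text
time: 9.07
ee_pos: [0.5356, -0.2884, 0.2648]
orientation: [-89.9, 0.1, -141.4]
force: [-0.2, 1.4, -0.3]
finger_gap: 0.319
```

Run:
```python
from h import *
t=manip.camera('top');cv2.imwrite('pics/top5.png',t)
cal=manip.get_calibration('top');K=np.array(cal['K']);R=att(cal['attitude']);e=np.array(cal['eye'])
a=[cv2.resize(cv2.imread(p)[120:155,340:410],None,fx=8,fy=8,interpolation=2) for p in('pics/top0.png','pics/top5.png')]
cv2.imwrite('pics/c5.png',cv2.vconcat(a))
```

```text
(no output)
```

View pics/c5.png

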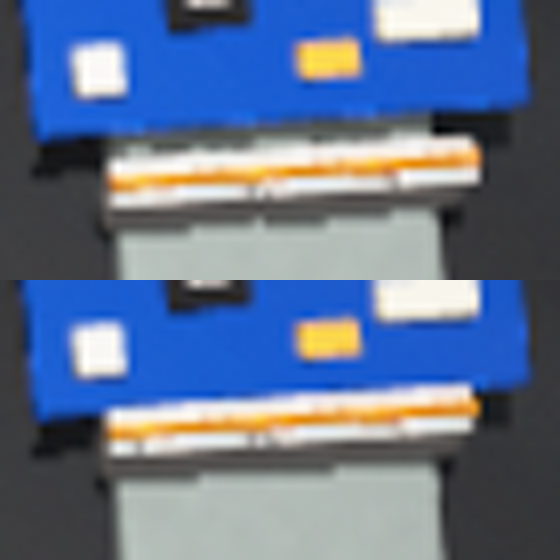

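Top half is before, bottom half now: the orange strip moved up about 30 of the 8x pixels (about 9 mm, 1.8 rad), and only a small gap is left. The third clockwise swing goes in small steps, watching the force.

Request:
servo_tool:
  motion:
    - {"offset":[-0.0002,0,-0.006],"turn":0.05}
    - {"offset":[-0.0006,0,-0.012],"turn":0.1}
    - {"offset":[-0.0006,0,-0.012],"turn":0.1}

```text
time: 9.37
ee_pos: [0.5274, -0.2767, 0.2644]
orientation: [-90.1, 0.0, -147.2]
force: [-0.2, 0.4, -0.1]
finger_gap: 0.321
```

Request:
servo_tool:
  motion:
    - {"offset":[-0.0002,0,-0.006],"turn":0.05}
    - {"offset":[-0.0006,0,-0.012],"turn":0.1}

```text
time: 9.53
ee_pos: [0.5221, -0.2676, 0.2648]
orientation: [-89.9, 0.0, -152.9]
force: [1.3, -2.8, -2.5]
finger_gap: 0.321
```

Request:
servo_tool:
  motion:
    - {"offset":[-0.0001,0,-0.004],"turn":0.033}
    - {"offset":[-0.0003,0,-0.008],"turn":0.067}
    - {"offset":[-0.0006,0,-0.012],"turn":0.1}

```text
time: 9.78
ee_pos: [0.5171, -0.2568, 0.2648]
orientation: [-89.9, 0.0, -158.6]
force: [0.6, -1.9, -1.3]
finger_gap: 0.321
```

Request:
servo_tool:
  motion:
    - {"offset":[-0.0001,0,-0.004],"turn":0.033}
    - {"offset":[-0.0003,0,-0.008],"turn":0.067}
    - {"offset":[-0.0006,0,-0.012],"turn":0.1}

```text
time: 10.03
ee_pos: [0.5132, -0.2455, 0.2648]
orientation: [-89.9, 0.0, -164.3]
force: [0.1, -3.9, -1.5]
finger_gap: 0.326
```

Request:
servo_tool:
  motion:
    - {"offset":[-0.0001,0,-0.004],"turn":0.033}
    - {"offset":[-0.0003,0,-0.008],"turn":0.067}
    - {"offset":[-0.0006,0,-0.012],"turn":0.1}

```text
time: 10.28
ee_pos: [0.5106, -0.2346, 0.2648]
orientation: [-89.7, 0.0, -170.1]
force: [0.9, -8.6, -5.1]
finger_gap: 0.322
```

Request:
servo_tool:
  motion:
    - {"offset":[0,0,-0.003],"turn":0.02}
    - {"offset":[0,0,-0.003],"turn":0.02}

```text
time: 10.45
ee_pos: [0.5101, -0.2321, 0.2648]
orientation: [-89.6, 0.1, -171.1]
force: [1.4, -8.2, -3.9]
finger_gap: 0.326
```

Request:
servo_tool:
  motion:
    - {"offset":[0,0,-0.003],"turn":0.02}
    - {"offset":[-0.0002,0,-0.006],"turn":0.04}
    - {"offset":[-0.0002,0,-0.006],"turn":0.04}

```text
time: 10.7
ee_pos: [0.5093, -0.2261, 0.2648]
orientation: [-89.7, 0.1, -173.5]
force: [0.6, -0.2, 0.2]
finger_gap: 0.321
```

Request:
servo_tool:
  motion:
    - {"offset":[0,0,-0.003],"turn":0.02}
    - {"offset":[-0.0002,0,-0.006],"turn":0.05}
    - {"offset":[-0.0002,0,-0.006],"turn":0.05}

```text
time: 10.95
ee_pos: [0.5086, -0.2177, 0.2646]
orientation: [-90.1, -0.0, -176.3]
force: [-0.6, 1.6, 0.6]
finger_gap: 0.317
```

Run:
```python
from h import *
t=manip.camera('top');s=manip.camera('side');cv2.imwrite('pics/top6.png',t)
a=cv2.resize(t[120:155,340:410],None,fx=6,fy=6,interpolation=2);a=cv2.copyMakeBorder(a,0,190,0,0,0);b=cv2.resize(s[190:340,310:460],(400,400),interpolation=2)
cv2.imwrite('pics/c6.png',cv2.hconcat([a,b]) if a.shape[0]==400 else b)
```

```text
(no output)
```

View pics/c6.png

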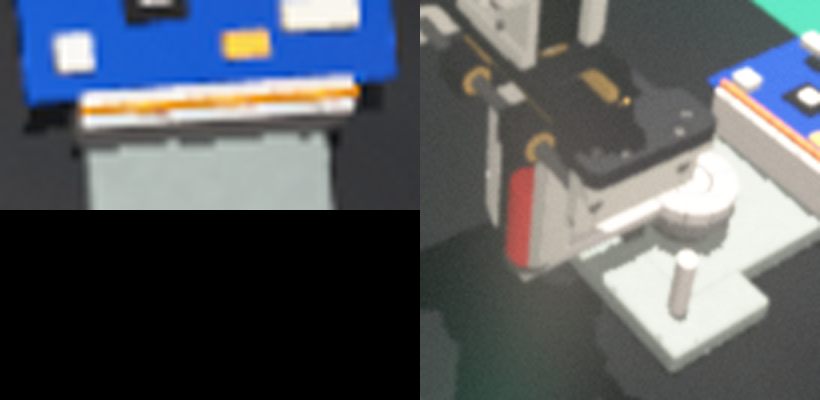

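Knob still in the cage (red at (520,215), between the fingers) and the strip at (220,97) is almost at the board edge. I'll continue in small steps.

Request:
servo_tool:
  motion:
    - {"offset":[0,0,-0.003],"turn":0.025}
    - {"offset":[-0.0002,0,-0.006],"turn":0.05}
    - {"offset":[-0.0002,0,-0.006],"turn":0.05}

```text
time: 11.3
ee_pos: [0.5086, -0.2121, 0.2647]
orientation: [-90.0, -0.0, -179.1]
force: [0.0, 0.4, -0.2]
finger_gap: 0.321
```

Request:
servo_tool:
  motion:
    - {"offset":[-0.0001,0,-0.004],"turn":0.033}
    - {"offset":[-0.0003,0,-0.008],"turn":0.067}
    - {"offset":[-0.0006,0,-0.012],"turn":0.1}

```text
time: 11.55
ee_pos: [0.5091, -0.2007, 0.2648]
orientation: [-90.0, 0.0, 175.1]
force: [-0.3, -0.4, -1.1]
finger_gap: 0.318
```

Force is lower than expected, so I'll check whether the knob is still between the fingers.

Run:
```python
from h import *
t=manip.camera('top');s=manip.camera('side');cv2.imwrite('pics/top7.png',t)
for r in manip.landmark_of('side','grip_blue')[:2]: print(r['p'],np.array(r['xy'])*[640,400],at_z('side',r['xy'],.085))
a=cv2.resize(t[120:255,300:435],(400,400),interpolation=2);b=cv2.resize(s[190:320,300:430],(400,400),interpolation=2)
cv2.imwrite('pics/c7.png',cv2.hconcat([a,b]))
```

```text
0.67 [345.28 261.88] [ 0.51118378 -0.20017652  0.085     ]
```

View pics/c7.png

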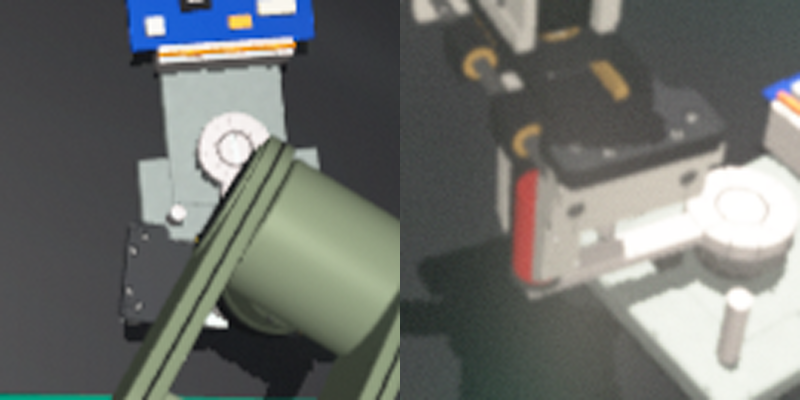

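The knob is at (0.511, -0.200), inside the fingers and following. Continuing.

Request:
servo_tool:
  motion:
    - {"offset":[-0.0001,0,-0.004],"turn":0.033}
    - {"offset":[-0.0003,0,-0.008],"turn":0.067}
    - {"offset":[-0.0006,0,-0.012],"turn":0.1}

```text
time: 11.95
ee_pos: [0.5106, -0.1907, 0.2647]
orientation: [-89.7, 0.1, 169.4]
force: [-0.2, -10.6, -3.9]
finger_gap: 0.321
```

Request:
servo_tool:
  motion:
    - {"offset":[0,0,-0.002],"turn":0.016}
    - {"offset":[0,0,-0.004],"turn":0.033}
    - {"offset":[0,0,-0.004],"turn":0.033}

```text
time: 12.2
ee_pos: [0.5113, -0.1876, 0.2647]
orientation: [-89.6, 0.1, 167.6]
force: [-0.9, -11.1, -3.2]
finger_gap: 0.32
```

Request:
servo_tool:
  motion:
    - {"offset":[0,0,-0.002],"turn":0.016}
    - {"offset":[0,0,-0.004],"turn":0.033}
    - {"offset":[0,0,-0.004],"turn":0.033}

```text
time: 12.45
ee_pos: [0.5122, -0.1812, 0.2646]
orientation: [-90.0, -0.0, 165.6]
force: [0.2, -0.6, -0.6]
finger_gap: 0.321
```

Request:
servo_tool:
  motion:
    - {"offset":[-0.0001,0,-0.004],"turn":0.033}
    - {"offset":[-0.0003,0,-0.008],"turn":0.067}
    - {"offset":[-0.0006,0,-0.012],"turn":0.1}
    - {"offset":[-0.0006,0,-0.012],"turn":0.1}

```text
time: 12.78
ee_pos: [0.5159, -0.1687, 0.2646]
orientation: [-90.0, -0.0, 159.9]
force: [-0.9, -1.0, 0.1]
finger_gap: 0.318
```

Request:
servo_tool:
  motion:
    - {"offset":[-0.0001,0,-0.004],"turn":0.033}
    - {"offset":[-0.0003,0,-0.008],"turn":0.067}
    - {"offset":[-0.0006,0,-0.012],"turn":0.1}
    - {"offset":[-0.0006,0,-0.012],"turn":0.1}

```text
time: 13.12
ee_pos: [0.5205, -0.1582, 0.2646]
orientation: [-90.0, -0.0, 154.3]
force: [-0.9, -1.1, -0.9]
finger_gap: 0.319
```

Request:
servo_tool:
  motion:
    - {"offset":[-0.0001,0,-0.004],"turn":0.033}
    - {"offset":[-0.0003,0,-0.008],"turn":0.067}
    - {"offset":[-0.0006,0,-0.012],"turn":0.1}
    - {"offset":[-0.0006,0,-0.012],"turn":0.1}

```text
time: 13.45
ee_pos: [0.5255, -0.1497, 0.2645]
orientation: [-89.6, 0.0, 148.6]
force: [-3.8, -9.9, -0.4]
finger_gap: 0.321
```

Against the left post again. Back counter-clockwise, and I'll measure the strip position numerically.

Request:
servo_tool:
  motion:
    - {"offset":[-0.0006,0,0.012],"turn":-0.1}
    - {"offset":[-0.0024,0,0.0238],"turn":-0.2}
    - {"offset":[-0.0054,0,0.0355],"turn":-0.3}
    - {"offset":[-0.0095,0,0.0467],"turn":-0.4}
    - {"offset":[-0.0147,0,0.0575],"turn":-0.5}
    - {"offset":[-0.021,0,0.0678],"turn":-0.6}
    - {"offset":[-0.0282,0,0.0773],"turn":-0.7}
    - {"offset":[-0.0364,0,0.0861],"turn":-0.8}
    - {"offset":[-0.0454,0,0.094],"turn":-0.9}
    - {"offset":[-0.0552,0,0.101],"turn":-1.0}
    - {"offset":[-0.0656,0,0.1069],"turn":-1.1}
    - {"offset":[-0.0765,0,0.1118],"turn":-1.2}
    - {"offset":[-0.0785,0,0.1125],"turn":-1.22}
    - {"offset":[-0.0785,0,0.1125],"turn":-1.22}

```text
time: 14.62
ee_pos: [0.5344, -0.2853, 0.2646]
orientation: [-90.0, 0.0, -141.7]
force: [-0.8, -0.1, -0.7]
finger_gap: 0.323
```

Run:
```python
from h import *
t=manip.camera('top');cv2.imwrite('pics/top8.png',t)
for n in(0,5,6,7,8):
    m=cv2.imread(f'pics/top{n}.png').astype(float)[120:165,356:398]
    w=np.clip(m[...,2]-m[...,0]-60,0,None); w[:14]=0   # orange
    g=m.mean(1).mean(1); y=np.arange(120,165)
    print(n,'orange row',(w.sum(1)*y).sum()/w.sum(),'bottom edge dark row',y[np.argmin(m.mean(2)[15:].mean(1))+15])
```

```text
0 orange row 140.97587095025077 bottom edge dark row 135
5 orange row 137.02630508474576 bottom edge dark row 142
6 orange row 136.47889857478899 bottom edge dark row 141
7 orange row 136.47776857221763 bottom edge dark row 141
8 orange row 136.47515570934257 bottom edge dark row 141
```

Run:
```python
import cv2,numpy as np
ref=None
for n in(0,5,6,7,8):
    g=cv2.cvtColor(cv2.imread(f'pics/top{n}.png'),6).astype(np.float32)
    # jaw body lower edge: bright strip -> dark front face, per column strongest drop
    rows=[]
    for c in range(358,394):
        p=cv2.resize(g[128:152,c:c+1],(1,240),interpolation=cv2.INTER_CUBIC)[:,0]
        d=np.convolve(p,np.r_[np.ones(10),-np.ones(10)],'same');rows.append(128+np.argmin(d)/10)
    m=cv2.imread(f'pics/top{n}.png').astype(float)
    o=m[...,2]-m[...,0]; oo=[]
    for c in range(358,394):
        w=np.clip(o[130:148,c]-30,0,None);
        if w.sum()>0: oo.append((w*np.arange(130,148)).sum()/w.sum())
    print(n,'edge',np.median(rows).round(2),'orange',np.median(oo).round(2),len(oo))
im=[cv2.resize(cv2.imread(f'pics/top{n}.png')[122:152,345:408],None,fx=6,fy=6,interpolation=2) for n in(5,6,8)]
cv2.imwrite('pics/c8.png',cv2.vconcat(im))
```

```text
0 edge 151.9 orange 140.96 36
5 edge 151.9 orange 137.05 36
6 edge 151.9 orange 136.49 36
7 edge 151.9 orange 136.49 36
8 edge 151.9 orange 136.49 36
```

View pics/c8.png

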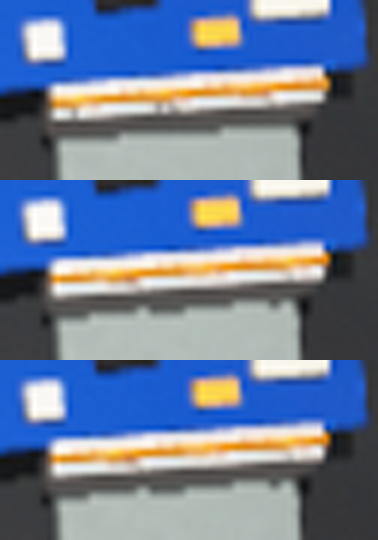

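The strip moved from row 140.96 to 137.05 to 136.49 and then stayed, flush with the board edge. That is about 10.4 mm in all, so it may be home. I'll test with a gentle clockwise swing.

Request:
servo_tool:
  motion:
    - {"offset":[-0.0002,0,-0.006],"turn":0.05}
    - {"offset":[-0.0006,0,-0.012],"turn":0.1}
    - {"offset":[-0.0014,0,-0.018],"turn":0.15}
    - {"offset":[-0.0024,0,-0.0238],"turn":0.2}
    - {"offset":[-0.0024,0,-0.0238],"turn":0.2}

```text
time: 15.08
ee_pos: [0.5214, -0.2647, 0.2647]
orientation: [-89.8, 0.1, -153.3]
force: [-0.2, 0.3, -0.1]
finger_gap: 0.317
```

Request:
servo_tool:
  motion:
    - {"offset":[-0.0001,0,-0.004],"turn":0.033}
    - {"offset":[-0.0003,0,-0.008],"turn":0.067}
    - {"offset":[-0.0003,0,-0.008],"turn":0.067}

```text
time: 15.33
ee_pos: [0.5174, -0.2561, 0.2645]
orientation: [-90.1, -0.0, -157.0]
force: [0.1, -0.1, -0.2]
finger_gap: 0.321
```

Request:
servo_tool:
  motion:
    - {"offset":[-0.0001,0,-0.004],"turn":0.033}
    - {"offset":[-0.0003,0,-0.008],"turn":0.067}
    - {"offset":[-0.0003,0,-0.008],"turn":0.067}

```text
time: 15.58
ee_pos: [0.5148, -0.249, 0.2646]
orientation: [-90.1, -0.0, -160.8]
force: [0.2, 0.8, -0.2]
finger_gap: 0.321
```

Request:
servo_tool:
  motion:
    - {"offset":[-0.0001,0,-0.003],"turn":0.025}
    - {"offset":[-0.0002,0,-0.006],"turn":0.05}
    - {"offset":[-0.0002,0,-0.006],"turn":0.05}

```text
time: 15.83
ee_pos: [0.5132, -0.2437, 0.2646]
orientation: [-90.0, -0.0, -163.6]
force: [-0.2, 0.6, -0.9]
finger_gap: 0.318
```

```bash
cat >> h.py <<'E'
def strip():
    m=manip.camera('top').astype(float);o=m[...,2]-m[...,0];oo=[]
    for c in range(358,394):
        w=np.clip(o[130:148,c]-30,0,None);oo.append((w*np.arange(130,148)).sum()/max(w.sum(),1))
    print('strip row',np.median(oo).round(2))
    for r in manip.landmark_of('top','grip_blue')[:1]: print('top knob',r['p'],at_z('top',r['xy'],.085))
    manip.camera('side')
    for r in manip.landmark_of('side','grip_blue')[:1]: print('side knob',r['p'],at_z('side',r['xy'],.085))
    o=manip.observe();print(o['ee_pos'],o['force'])
E
python3 -c "from h import *;strip()"
```

```text
strip row 136.49
side knob 0.91 [ 0.51259696 -0.24404181  0.085     ]
[ 0.51338377 -0.24419187  0.26465612] [-0.02539411 -0.29253939 -0.6325473 ]
```

Request:
servo_tool:
  motion:
    - {"offset":[-0.0001,0,-0.004],"turn":0.033}
    - {"offset":[-0.0003,0,-0.008],"turn":0.067}
    - {"offset":[-0.0003,0,-0.008],"turn":0.067}

```text
time: 16.28
ee_pos: [0.5116, -0.237, 0.2648]
orientation: [-89.8, 0.0, -167.5]
force: [1.2, -4.1, -2.3]
finger_gap: 0.316
```

Request:
servo_tool:
  motion:
    - {"offset":[-0.0001,0,-0.003],"turn":0.025}
    - {"offset":[-0.0002,0,-0.006],"turn":0.05}
    - {"offset":[-0.0002,0,-0.006],"turn":0.05}

```text
time: 16.53
ee_pos: [0.5107, -0.2322, 0.2648]
orientation: [-89.7, 0.1, -170.3]
force: [2.1, -7.9, -4.8]
finger_gap: 0.323
```

```bash
python3 -c "from h import *;strip()"
```

```text
strip row 136.49
side knob 0.92 [ 0.51025222 -0.23179814  0.085     ]
[ 0.51075367 -0.23242238  0.2648006 ] [ 1.42850374 -8.34163653 -4.22196766]
```

Request:
servo_tool:
  motion:
    - {"offset":[0,0,-0.0015],"turn":0.012}
    - {"offset":[0,0,-0.0015],"turn":0.012}

```text
time: 16.9
ee_pos: [0.5106, -0.2312, 0.2648]
orientation: [-89.7, 0.1, -171.0]
force: [2.3, -9.2, -6.3]
finger_gap: 0.319
```

```bash
python3 -c "from h import *;strip()"
```

```text
strip row 136.49
side knob 0.8 [ 0.5047892  -0.23305007  0.085     ]
[ 0.51056441 -0.23125078  0.26476884] [ 2.90893587 -7.40328096 -4.3840611 ]
```

At 9 N (against about 2.5 N to drive the bolt) the strip does not move, so the bolt appears home. I'll ease off, open, retreat and inspect.

Request:
servo_tool:
  motion:
    - {"offset":[0,0,0.003],"turn":0}
    - {"offset":[0,0,0.0055],"turn":0}
    - {"offset":[0,0,0.0055],"turn":0}

```text
time: 17.35
ee_pos: [0.5115, -0.2357, 0.265]
orientation: [-89.9, 0.1, -171.1]
force: [2.7, -4.5, -3.6]
finger_gap: 0.319
```

Request:
servo_tool:
  motion:
    - {"offset":[0,0,0],"turn":0}
    - {"offset":[0,0,0],"turn":0}
    - {"offset":[0,0,0],"turn":0}
    - {"offset":[0,0,0],"turn":0}
    - {"offset":[0,-0.02,0],"turn":0}
    - {"offset":[0,-0.05,0],"turn":0}
    - {"offset":[0,-0.08,0],"turn":0}
    - {"offset":[0,-0.11,0],"turn":0}
    - {"offset":[-0.02,-0.14,0],"turn":0}
    - {"offset":[-0.05,-0.17,0],"turn":0}
    - {"offset":[0.0,-0.18,0.03],"turn":0}
    - {"offset":[0.03,-0.18,0.06],"turn":0}
    - {"offset":[0.06,-0.18,0.09],"turn":0}
    - {"offset":[0.09,-0.18,0.12],"turn":0}
    - {"offset":[0.11,-0.18,0.15],"turn":0}
    - {"offset":[0.11,-0.18,0.17],"turn":0}
    - {"offset":[0.11,-0.18,0.17],"turn":0}
  grip: -0.3

```text
time: 18.77
ee_pos: [0.4263, -0.4236, 0.4439]
orientation: [-90.0, -0.1, -171.4]
force: [-0.5, 0.5, 0.2]
finger_gap: 0.65
```

Run:
```python
from h import *
strip()
t=manip.camera('top');s=manip.camera('side')
cv2.imwrite('pics/top9.png',t);cv2.imwrite('pics/side9.png',s)
s0=cv2.imread('pics/side0.png')
a=cv2.resize(t[75:235,310:440],(390,480),interpolation=2)
b=[cv2.resize(x[195:285,400:530],(400,277),interpolation=2) for x in(s0,s)]
b=cv2.resize(cv2.vconcat(b),(400,554));a=cv2.copyMakeBorder(a,0,74,0,0,0)
cv2.imwrite('pics/c9.png',cv2.hconcat([a,b]))
for c,m0,m in(('top',cv2.imread('pics/top0.png'),t),('side',s0,s)):
    x=slice(150,260) if c=='top' else slice(228,320)
    y=slice(140,240) if c=='top' else slice(120,200)
    print(c,'green-handle diff',np.abs(m0[y,x].astype(int)-m[y,x]).mean())
```

```text
strip row 136.5
top knob 0.88 [ 0.51338384 -0.24221359  0.085     ]
[ 0.42887119 -0.41836289  0.44413323] [ 0.90214353  0.4907166  -1.02700455]
top green-handle diff 4.935121212121212
side green-handle diff 18.293478260869566
```

View pics/c9.png

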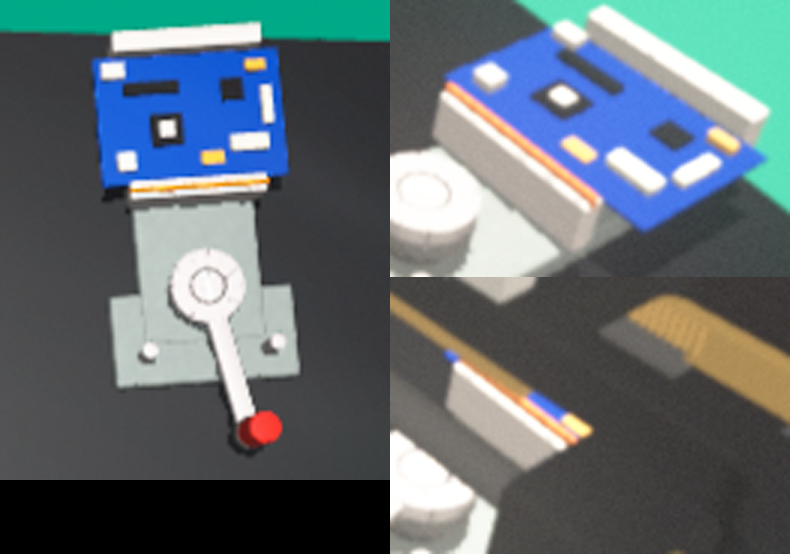

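Run:
```python
from h import *
np.set_printoptions(precision=4,suppress=True)
S=np.array([640,400.]);C=np.array([.628,-.212]);u=np.array([np.cos(.096),np.sin(.096)]);v=np.array([-u[1],u[0]])
for n,a,b in(('stripL',(353.2,142.8),(418.5,223.6)),('stripR',(400,139.7),(468.2,261)),('boardL',(344.4,137.1),(418.5,219.4)),('boardR',(406.2,132.9),(482.2,269))):
    p=tri(np.array(a)/S,np.array(b)/S);print(n,p,'clamp x,y',(p[:2]-C)@u,(p[:2]-C)@v)
for r in (140.96,136.49):
    for z in(.04,.05,.06):
        p=at_z('top',np.array((376,r))/S,z);print(r,z,((p[:2]-C)@u).round(4))
for f in('top0','top9'):
    m=cv2.imread(f'pics/{f}.png').astype(int);r=((m[...,2]>110)&(m[...,1]<70)&(m[...,0]<70)).astype('uint8')
    r[:, :150]=0;r[:,420:]=0;n,l,st,ce=cv2.connectedComponentsWithStats(r);print(f,[(ce[i].round(2).tolist(),st[i,4]) for i in range(1,n) if st[i,4]>20])
```

```text
stripL [ 0.6916 -0.15    0.0556] clamp x,y 0.06927692398901258 0.05562803531576963
stripR [ 0.702  -0.2613  0.0575] clamp x,y 0.06895398320361912 -0.05621599809337031
boardL [ 0.7082 -0.1302  0.0449] clamp x,y 0.08766232238965278 0.07369472274853055
boardR [ 0.721  -0.2779  0.0462] clamp x,y 0.08622528786587824 -0.07448076570752947
140.96 0.04 0.073
140.96 0.05 0.0708
140.96 0.06 0.0686
136.49 0.04 0.084
136.49 0.05 0.0816
136.49 0.06 0.0793
top0 [([367.62, 216.44], np.int32(77)), ([169.63, 222.92], np.int32(93))]
top9 [([398.26, 216.94], np.int32(84)), ([169.42, 223.1], np.int32(80))]
```

```bash
python3 -c "
from h import *
o=manip.observe();print(o['time'],o['force']);print(manip.sign_off())"
```

```text
19.0667 [-0.52561332 -0.15349737 -0.46338449]
the job is handed in; nothing more can be done
None
```

I worked the blue clamp's handle through three clockwise swings plus part of a fourth, then let go and moved the arm clear. I handed the job in at 19.1 s of the 48 s. I believe the bolt is home, but no single check proves it.

**Evidence that it is home:**
- The jaw's orange strip moved about 10.5 mm (about 2.1 rad) and then stayed at the same image row from midway through the third swing, through the rest of the work and after release.
- On the fourth swing the strip did not move while I pushed the knob with about 9 N. Turning the bolt should take only about 2.5 N.
- In the last top picture the jaw looks flush with the board.

**Green clamp:** its knob is where it started, to within 0.3 px in the top picture.

**Checks that disagreed or failed:**
- **Handle stop:** the handle did not stop dead at home. It met springy resistance of 8–11 N and, in the third swing, slipped past it twice without the strip moving. I took this as the pawl giving way against a blocked bolt.
- **Jaw gap:** my estimate from the pictures was only good to about 2 mm, so on its own it cannot rule out a small remaining gap. Being home also implies the bolt started near the top of its stated range.
- **Side view:** the arm blocked the last side picture, so it confirms neither clamp.

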